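Start the bronze finisher's dust extraction in order

ROBOT

A 7-joint arm with a two-finger parallel gripper is mounted at the origin on the work surface. World frame = base frame: x ahead of the robot, y to its left, z up, the work surface at z = 0. Lengths are in m, angles in rad, forces in N, time in s.
With the tool pointing down it reaches from about 0.4 to 0.9 m from the base axis. Payload 5.5 kg.
Tool frame: the origin (TCP) lies midway between the tips of the shut fingers; the grasp point (between the pads) lies 19 mm behind it (env.grip_point_offset is the distance from the TCP to the grasp point, in m); y points along the fingers, z is the direction in which the jaws open and shut, and the axes are right-handed (so a half turn about y gives the same grasp; the last joint's range is limited). The gripper opens to 92 mm and grips with 3 to 60 N. Pads are 19 mm wide; open, the fingers measure 130 mm over their backs; the gripper's body (75 mm by 190 mm) begins 47 mm behind the grasp point.
Start: joints at [1.596, 0.501, -0.427, 1.55, 0.221, 1.138, -0.21], TCP at [0.153, -0.632, 0.227] pointing down, gripper open.
Joint ranges: [-2.88, 2.88], [-0.31, 2.03], [-1.54, 1.56], [0.2, 2.42], [-1.41, 4.55], [0.19, 2.02], [-2.57, 2.57]. Speed limits (rad/s): [2.57, 2.57, 3.14, 3.14, 3.14, 3.14, 3.14].

INTERFACE

Orientations are given as a 3x3 rotation matrix whose columns are the frame's x, y, z axes.
In Python, from cell import env gives the robot as it stands.
- The arm moves only by the shell command python3 -m pendant 'ROWS' [FORCE]. ROWS is JSON, a list of rows, each a list of 3 entries, a list of its own where there are three numbers: the shift along the tool's x, y, z in mm, then the turn, a rotation vector about the tool's x, y, z in degrees, then the closure in counts, from 0 (fully open) to 255 (shut). In form: [[[dx, dy, dz], [rx, ry, rz], jaw], ...]. A call has exactly 8 rows; each row shifts and turns the commanded pose from where the row before left it, along the tool's axes as they then stand; what a row does not reach is not made up. A row lasts 1/10 s, in which the tool goes at most 50 mm and 8.59 degrees, less where a joint would pass 70% of its speed; a pose out of reach is approached as far as the arm can. A call is refused whole if a number of a shift passes 50 or a number of a turn 8.59, either way. A call with a gripper value outside its range is refused whole. The fingers move at their own pace and stop on an object; FORCE is the grip in N (left out, the last holds). Time passes only in rows, so rows that do not move let the fingers close, or fill a call up. It gives the time, the measured TCP pose, the force and the opening at its end, in the units of the state.
- env.sense(): the state, without advancing time (a new reading comes with each control period).
- env.grab_frame(name): name is "scene" or "side" or "wrist"; returns the picture (384x512x3 uint8, red, green, blue); there is no depth.
- env.camera_params(name): a dict with "fx", "fy", "cx", "cy" (pixels), "eye" and "rotation" of the camera in the world; the wrist camera has in their place "T_tool_cam" (4x4, takes a point from camera to tool coordinates, whose origin is the TCP and whose axes are the tool frame's). Camera axes: x right, y down, z forward; pixel columns grow to the right and rows downward; lengths in m; the calibration is good to about 2 mm. A picture is of the moment at which its call begins: read the wrist's pose just before it. camera_params takes no time and is no camera call.
- env.sign_off(): hands the job in, once; it reports no verdict.
The state is a dict: "time_s": time; "qpos": joint angles; "joint_vel": joint speeds; "joint_efforts": joint torques, N m; "position": TCP position; "ee_rot": TCP orientation; "wrist_force": force on the tool from outside, world axes, zero at the start; "ft_torque": the same for the moment, N m; "finger_gap": opening from 0.0 (shut) to 1.0 (fully open).
Only numpy, scipy, OpenCV 4.12 (cv2) and the standard library are available. Lean on these libraries where they do the work, as an engineer would, in place of code of your own. Each camera call takes 0.05 s, during which the arm holds its last target. There are 200 camera calls.

TASK

Start up the dust extraction of this bronze-finishing bench: lightly press the blue mushroom button well in so that it stays in, then the white one, then the green one, strictly in that order. Do not touch the red emergency stop or its yellow box, and do not lift or push along the button boxes or disturb anything else on the bench.

Things in the scene. Friction and masses are not known exactly. Their poses are not given: they have to be found in the camera images.
- blue_box: grey push-button station, a box 74 x 74 mm and 50 mm high, standing loose on rubber feet on the bench (about 1 kg), with the blue mushroom button on top (opens the extraction damper). Origin: centre of its underside; z up.
- blue_top (a point): centre of the top face of the blue mushroom head (40 mm diameter, flat top 30 mm across, head 14 mm thick), 81 mm above the bench while the button is out; it moves down with the head.
- blue_button (a joint): how far the blue button is pushed in, m: 0 = out, 0.010 = against its hard stop, straight down. It has no return spring: it slides stiffly at about 4 N and stays where it is left. Beyond 0.006 it counts as in. A light press will do: force above 30 N on the button or its box is too hard.
- white_box: grey push-button station, a box 74 x 74 mm and 50 mm high, standing loose on rubber feet on the bench (about 1 kg), with the white mushroom button on top (shakes the filter clean). Origin: centre of its underside; z up.
- white_top (a point): centre of the top face of the white mushroom head (40 mm diameter, flat top 30 mm across, head 14 mm thick), 81 mm above the bench while the button is out; it moves down with the head.
- white_button (a joint): how far the white button is pushed in, m: 0 = out, 0.010 = against its hard stop, straight down. It has no return spring: it slides stiffly at about 4 N and stays where it is left. Beyond 0.006 it counts as in. A light press will do: force above 30 N on the button or its box is too hard.
- green_box: grey push-button station, a box 74 x 74 mm and 50 mm high, standing loose on rubber feet on the bench (about 1 kg), with the green mushroom button on top (starts the fan). Origin: centre of its underside; z up.
- green_top (a point): centre of the top face of the green mushroom head (40 mm diameter, flat top 30 mm across, head 14 mm thick), 81 mm above the bench while the button is out; it moves down with the head.
- green_button (a joint): how far the green button is pushed in, m: 0 = out, 0.010 = against its hard stop, straight down. It has no return spring: it slides stiffly at about 4 N and stays where it is left. Beyond 0.006 it counts as in. A light press will do: force above 30 N on the button or its box is too hard.
- red_box: yellow push-button station, a box 74 x 74 mm and 50 mm high, standing loose on rubber feet on the bench (about 1 kg), with the red emergency-stop mushroom button on top, of the same build as the others: to be left alone. Origin: centre of its underside; z up.
- red_top (a point): centre of the top face of the red mushroom head (40 mm diameter, flat top 30 mm across, head 14 mm thick), 81 mm above the bench while the button is out; it moves down with the head.
- red_button (a joint): how far the red button is pushed in, m: 0 = out, 0.010 = against its hard stop, straight down. It has no return spring: it slides stiffly at about 4 N and stays where it is left.
- paste_jar: bystander: round jar of polishing paste, steel cap, 68 mm diameter, 75 mm tall. Origin: near its middle, at bench level. Not part of the job.
- bronze_figure: bystander: small bronze figure standing on a round dark wooden plinth of 72 mm diameter, about 129 mm tall in all. Origin: near its middle, at bench level. Not part of the job.
- file: bystander: flat hand file lying on the bench, wooden handle, 170 mm long, 22 mm high; it lies along its own x. Origin: near its middle, at bench level. Not part of the job.
- hammer: bystander: hammer lying on the bench, 220 mm long, along its own x. Origin: near its middle, at bench level. Not part of the job.
- collar: bystander: brass collar lying flat, 44 mm diameter, 30 mm high. Origin: near its middle, at bench level. Not part of the job.
Things that resemble listed ones, but are neither listed nor needed, are in the scene too. What is shaped like the green_box but pink or purple is not meant.

How it is judged:
By the outcome, as a careful person would: the job done as asked, in the order asked, and still so for the second after the job is handed in, with the robot touching nothing.
It also fails if it takes over 45 s, if anything falls off the work surface, if the arm or the gripper's body presses on something with over 40 N, if the wrist force passes 120 N, or if a joint passes its speed limit or range.

## Working session

There is one attempt and no reset: what is moved stays moved. The work goes in short steps, Python scripts to look and compute and a shell command to move; the robot and the scene stay as the last step left them, time stands still between calls to the robot, and variables do not carry over. Pictures are saved under pics/ and viewed, about 8 in all and at most 12, crops included, and the job is handed in when it is done.

```bash
mkdir -p pics; cat > h.py <<'E'
import numpy as np, cv2
from cell import env
def snap(n,f):
    im=env.grab_frame(n); cv2.imwrite(f'pics/{f}.png',im[:,:,::-1]); return im
def ray(n,uv,z):
    c=env.camera_params(n); d=np.array([(uv[0]-c['cx'])/c['fx'],(uv[1]-c['cy'])/c['fy'],1])
    if 'eye' in c: R=np.array(c['rotation']);e=np.array(c['eye'])
    else:
        s=env.sense();T=np.array(c['T_tool_cam']);Rt=np.array(s['ee_rot']);R=Rt@T[:3,:3];e=np.array(s['position'])+Rt@T[:3,3]
    d=R@d; return e+d*(z-e[2])/d[2]
E
python3 - <<'E'
from h import *
np.set_printoptions(precision=3,suppress=True)
a=snap('scene','scene');b=snap('side','side')
s=env.sense();print({k:np.round(v,3).tolist() for k,v in s.items()})
for n in('scene','side','wrist'):print(n,env.camera_params(n))
E
```

```text
{'time_s': 0.1, 'qpos': [1.596, 0.502, -0.427, 1.551, 0.221, 1.138, -0.21], 'joint_vel': [-0.001, -0.003, -0.002, -0.003, 0.001, 0.001, -0.001], 'joint_efforts': [-0.012, -56.787, -5.839, -27.991, -0.069, 0.024, 0.0], 'position': [0.153, -0.631, 0.226], 'ee_rot': [[-0.972, -0.0, 0.236], [-0.236, 0.002, -0.972], [-0.0, -1.0, -0.002]], 'wrist_force': [0.256, 0.666, 0.198], 'ft_torque': [-0.026, -0.034, 0.077], 'finger_gap': 1.002}
scene {'fx': 346.66740782199815, 'fy': 346.66740782199815, 'cx': 259.1662527189473, 'cy': 191.18526489450875, 'eye': array([ 1.26 , -0.152,  0.556]), 'rotation': array([[ 0.228,  0.532, -0.816],
       [ 0.974, -0.138,  0.182],
       [-0.016, -0.836, -0.549]])}
side {'fx': 418.30647149874767, 'fy': 418.30647149874767, 'cx': 258.570784731976, 'cy': 184.9238976034801, 'eye': array([0.182, 0.65 , 0.617]), 'rotation': array([[-0.857, -0.319,  0.404],
       [-0.515,  0.506, -0.692],
       [ 0.016, -0.801, -0.598]])}
wrist {'fx': 266.9446237386454, 'fy': 266.9446237386454, 'cx': 249.73957704851043, 'cy': 188.52480265604424, 'T_tool_cam': array([[ 0.   ,  0.958,  0.286, -0.075],
       [-0.001, -0.286,  0.958, -0.158],
       [ 1.   , -0.   ,  0.001, -0.   ],
       [ 0.   ,  0.   ,  0.   ,  1.   ]])}
```

View pics/scene.png

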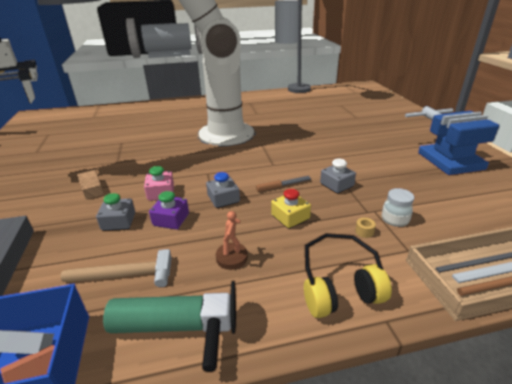

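View pics/side.png

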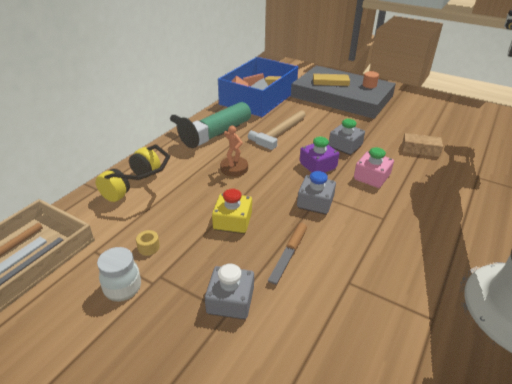

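The scene picture shows blue on grey at (222,178), white on grey at (339,164) and red on yellow at (291,196). There are three green buttons: grey box (113,200), pink (157,171) and purple (168,198). The grey one is meant, which the side view shows at (349,124).

```bash
python3 - <<'E'
from h import *
np.set_printoptions(precision=4,suppress=True)
S={'scene':{'blue':(222,178),'white':(339,163),'red':(291,195),'green':(113,200),'gpink':(157,171),'gpurp':(168,198)},
 'side':{'blue':(318,179),'white':(230,273),'red':(232,196),'green':(349,124),'gpink':(377,154),'gpurp':(320,144)}}
for n in S:
    im=cv2.imread(f'pics/{n}.png'); hsv=cv2.cvtColor(im,cv2.COLOR_BGR2HSV).astype(int)
    H,Sa,V=hsv[...,0],hsv[...,1],hsv[...,2]
    M={'b':(abs(H-112)<12)&(Sa>150)&(V>60),'w':(Sa<45)&(V>165),'r':((H<6)|(H>174))&(Sa>170),'g':(abs(H-65)<20)&(Sa>110)}
    for k,(u,v) in S[n].items():
        m=M[k[0]].astype(np.uint8).copy(); k2=np.zeros_like(m); k2[v-18:v+19,u-18:u+19]=m[v-18:v+19,u-18:u+19]
        N,L,st,ce=cv2.connectedComponentsWithStats(k2); i=1+np.argmax(st[1:,4]) if N>1 else 0
        print(n,k,ce[i],st[i],ray(n,ce[i],.0755))
a=cv2.imread('pics/scene.png')[140:260,60:380]; b=cv2.imread('pics/side.png')[90:330,180:420]
cv2.imwrite('pics/c.png',np.vstack([cv2.resize(a,(800,300),interpolation=cv2.INTER_CUBIC),cv2.copyMakeBorder(cv2.resize(b,(300,300)),0,0,0,500,0)]))
E
```

```text
scene blue [221.0976 176.5732] [215 173  13   8  82] [ 0.4507 -0.0761  0.0755]
scene white [338.6429 162.5204] [332 159  15   8  98] [0.4584 0.2618 0.0755]
scene red [290.9115 193.5487] [284 189  15  10 113] [0.5771 0.0813 0.0755]
scene green [111.3982 198.3363] [105 194  14  10 113] [ 0.4861 -0.3544  0.0755]
scene gpink [155.75   170.3452] [150 167  13   8  84] [ 0.3702 -0.2493  0.0755]
scene gpurp [166.1786 196.3482] [159 192  15  10 112] [ 0.5113 -0.222   0.0755]
side blue [318.4697 176.5227] [311 172  16  11 132] [ 0.4511 -0.0746  0.0755]
side white [229.7458 272.8017] [218 264  24  21 358] [0.4617 0.262  0.0755]
side red [231.8035 195.0867] [223 189  18  13 173] [0.5772 0.084  0.0755]
side green [348.7952 122.8554] [343 119  13   9  83] [ 0.4857 -0.3495  0.0755]
side gpink [377.0891 152.0594] [370 148  15   9 101] [ 0.3724 -0.2456  0.0755]
side gpurp [320.6364 141.2929] [314 137  15   9  99] [ 0.5103 -0.2182  0.0755]
```

View pics/c.png

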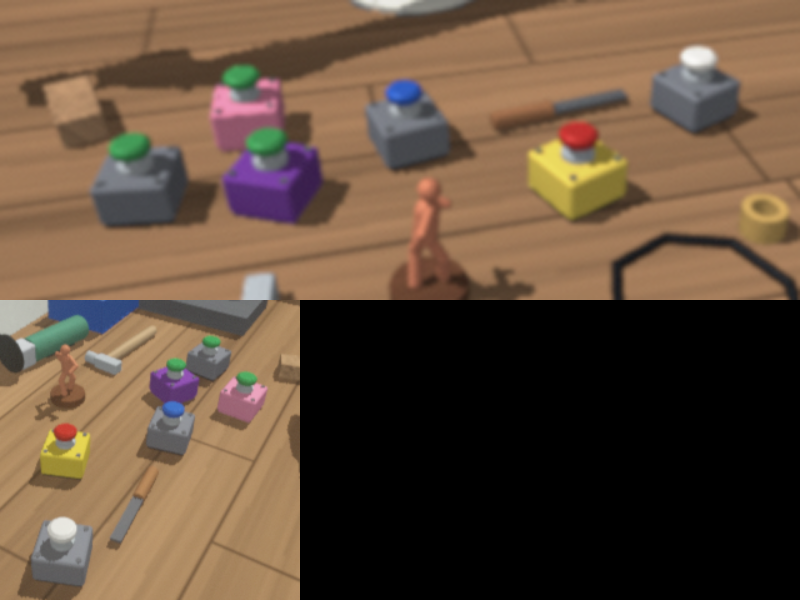

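Both cameras agree within about 5 mm: blue (.451,-.075), white (.460,.262), green (.486,-.352). The crop confirms the meant green button is the grey box (scene 113,200), not the pink or purple one. I'm starting towards blue with the fingers shut.

```bash
python3 -m pendant '[[[-32,0,-36],[0,0,0],255],[[-32,0,-36],[0,0,0],255],[[-32,0,-36],[0,0,0],255],[[-32,0,-36],[0,0,0],255],[[-32,0,-36],[0,0,0],255],[[-32,0,-36],[0,0,0],255],[[-32,0,-36],[0,0,0],255],[[-32,0,-36],[0,0,0],255]]' 10; cat >> h.py <<'E'
T={'blue':(.451,-.0753),'white':(.460,.262),'green':(.486,-.352)}
def go(k,z):
    s=env.sense();R=np.array(s['ee_rot']);p=np.array(s['position'])
    print('t',s['time_s'],'pos',p.round(4),'q',np.round(s['qpos'],2),'F',np.round(s['wrist_force'],1),'gap',s['finger_gap'])
    print('R',R.round(3).tolist(),'d tool mm',(1000*R.T@(np.r_[T[k],z]-p)).round(1))
E
python3 -c "
from h import *
go('blue',.2)"
```

```text
time_s: 0.9
position: [0.3344, -0.2896, 0.2266]
ee_rot: [[-0.972, -0.0, 0.235], [-0.235, -0.0, -0.972], [0.0, -1.0, 0.0]]
wrist_force: [0.0, 0.2, 0.4]
finger_gap: 0.355
t 0.9 pos [ 0.3344 -0.2896  0.2266] q [ 1.26  0.14 -0.65  2.04  0.1   1.   -0.77] F [0.  0.2 0.4] gap 0.35517501809388186
R [[-0.972, -0.0, 0.235], [-0.235, -0.0, -0.972], [0.0, -1.0, 0.0]] d tool mm [-163.8   26.5 -180.8]
```

```bash
python3 -m pendant '[[[-32,0,-36],[0,0,0],255],[[-32,4,-36],[0,0,0],255],[[-32,8,-36],[0,0,0],255],[[-32,8,-36],[0,0,0],255],[[-32,6,-36],[0,0,0],255],[[-4,0,-1],[0,0,0],255],[[0,0,0],[0,0,0],255],[[0,0,0],[0,0,0],255]]' 10; python3 -c "
from h import *
go('blue',.1); snap('wrist','w1')
for k in T:
  pass
c=env.camera_params('wrist');s=env.sense();Tc=np.array(c['T_tool_cam'])
def proj(P):
  q=np.linalg.inv(Tc)@np.r_[np.array(s['ee_rot']).T@(np.array(P)-s['position']),1];return c['fx']*q[0]/q[2]+c['cx'],c['fy']*q[1]/q[2]+c['cy']
print(proj((.451,-.0753,.081)),proj(s['position']))"
```

```text
time_s: 1.7
position: [0.4501, -0.0781, 0.2004]
ee_rot: [[-0.972, -0.001, 0.234], [-0.234, -0.0, -0.972], [0.001, -1.0, 0.0]]
wrist_force: [-0.1, 0.2, -0.5]
finger_gap: 0.005
t 1.7 pos [ 0.4501 -0.0781  0.2004] q [ 0.85  0.24 -0.83  2.03  0.22  0.96 -1.42] F [-0.1  0.2 -0.5] gap 0.0052521802373633256
R [[-0.972, -0.001, 0.234], [-0.234, -0.0, -0.972], [0.001, -1.0, 0.0]] d tool mm [ -1.6 100.4  -2.5]
(np.float64(247.03095745503794), np.float64(180.2038145733189)) (np.float64(250.03760161102576), np.float64(230.09478301064036))
```

View pics/w1.png

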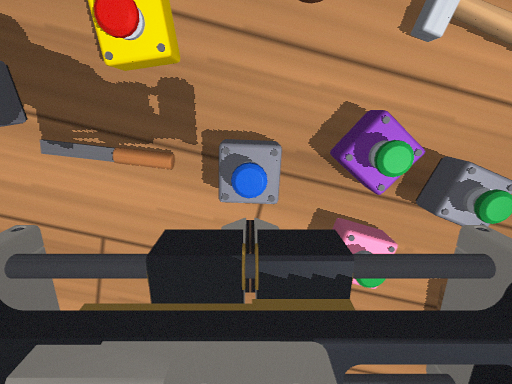

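The wrist view shows the blue head at (249,180), against (247,180) predicted, so it's aligned to within 2 mm. The grey-box green is at (494,207), the purple one at (394,158). Descending on blue.

```bash
python3 -m pendant '[[[-1,30,-1],[0,0,0],255],[[0,30,0],[0,0,0],255],[[0,30,0],[0,0,0],255],[[0,15,0],[0,0,0],255],[[0,10,0],[0,0,0],255],[[0,0,0],[0,0,0],255],[[0,2,0],[0,0,0],255],[[0,0,0],[0,0,0],255]]' 10; python3 -c "
from h import *
go('blue',.0725)"
```

```text
time_s: 2.55
position: [0.4524, -0.076, 0.0846]
ee_rot: [[-0.972, 0.002, 0.235], [-0.235, -0.001, -0.972], [-0.002, -1.0, 0.001]]
wrist_force: [0.1, 0.4, 0.8]
finger_gap: 0.002
t 2.55 pos [ 0.4524 -0.076   0.0846] q [ 0.71  0.44 -0.71  2.12  0.44  0.72 -1.62] F [0.1 0.4 0.8] gap 0.001593211971748612
R [[-0.972, 0.002, 0.235], [-0.235, -0.001, -0.972], [-0.002, -1.0, 0.001]] d tool mm [ 1.2 12.1 -1.1]
```

```bash
python3 -m pendant '[[[0,2,0],[0,0,0],255],[[0,2,0],[0,0,0],255],[[0,2,0],[0,0,0],255],[[0,2,0],[0,0,0],255],[[0,2,0],[0,0,0],255],[[0,1,0],[0,0,0],255],[[0,0,0],[0,0,0],255],[[0,0,0],[0,0,0],255]]' 10; python3 -c "
from h import *
go('blue',.0725)"
```

```text
time_s: 3.35
position: [0.4517, -0.0757, 0.0727]
ee_rot: [[-0.972, 0.0, 0.236], [-0.236, 0.0, -0.972], [-0.0, -1.0, -0.0]]
wrist_force: [1.6, -0.8, 2.4]
finger_gap: 0.007
t 3.35 pos [ 0.4517 -0.0757  0.0727] q [ 0.7   0.46 -0.7   2.13  0.46  0.7  -1.64] F [ 1.6 -0.8  2.4] gap 0.007320131443153416
R [[-0.972, 0.0, 0.236], [-0.236, 0.0, -0.972], [-0.0, -1.0, -0.0]] d tool mm [ 0.6  0.2 -0.5]
```

```bash
python3 -m pendant '[[[0,-10,0],[0,0,0],255],[[0,-30,0],[0,0,0],255],[[0,-40,0],[0,0,0],255],[[0,-20,0],[0,0,0],255],[[0,0,0],[0,0,0],255],[[0,0,0],[0,0,0],255],[[0,0,0],[0,0,0],255],[[0,0,0],[0,0,0],255]]' 10; python3 -c "
from h import *
go('white',.172); b=snap('side','s2');w=snap('wrist','w2')
A=cv2.imread('pics/side.png')[140:230,270:370];B=cv2.imread('pics/s2.png')[140:230,270:370]
C=cv2.imread('pics/w2.png')[100:235,170:320]
r=lambda x:cv2.resize(x,(260,234),interpolation=cv2.INTER_CUBIC)
cv2.imwrite('pics/c2.png',np.hstack([r(A),r(B),r(C)]))"
```

```text
time_s: 4.15
position: [0.4504, -0.0755, 0.1716]
ee_rot: [[-0.972, -0.002, 0.236], [-0.236, 0.001, -0.972], [0.002, -1.0, -0.002]]
wrist_force: [-0.0, 0.3, 0.2]
finger_gap: 0.006
t 4.15 pos [ 0.4504 -0.0755  0.1716] q [ 0.83  0.29 -0.82  2.06  0.27  0.9  -1.47] F [-0.   0.3  0.2] gap 0.006290548709471362
R [[-0.972, -0.002, 0.236], [-0.236, 0.001, -0.972], [0.002, -1.0, -0.002]] d tool mm [-8.890e+01 -1.000e-01 -3.257e+02]
```

View pics/c2.png

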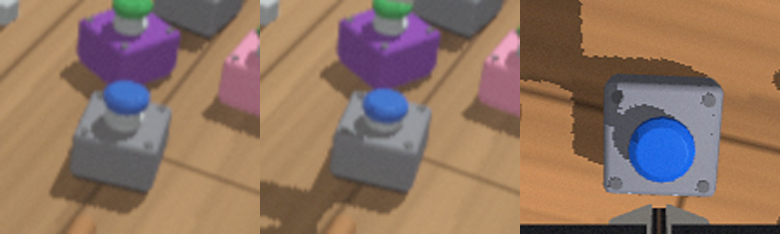

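In the crop, the blue head (zoomed at (385,105), was (126,98)) sits visibly lower and its box hasn't moved. I'll put a number on the drop before moving on.

```bash
cat >> h.py <<'E'
def drop(k,old,new,uv,n='side'):
    c=env.camera_params(n)
    def pr(z):
        q=np.array(c['rotation']).T@(np.r_[T[k],z]-c['eye']);return c['fy']*q[1]/q[2]
    def cen(f):
        h=cv2.cvtColor(cv2.imread(f'pics/{f}.png'),cv2.COLOR_BGR2HSV).astype(int)[uv[1]-18:uv[1]+19,uv[0]-18:uv[0]+19];H,S,V=h[...,0],h[...,1],h[...,2]
        m={'b':(abs(H-112)<12)&(S>150)&(V>60),'w':(S<45)&(V>165),'g':(abs(H-65)<20)&(S>110)}[k[0]]
        y,x=np.nonzero(m);return np.array([x.mean(),y.mean(),y.min(),y.max()])
    a,b=cen(old),cen(new);print(k,'shift px',(b-a).round(2),'mm',(1000*(b-a)[1:]/(pr(.07)-pr(.08))*.01).round(1))
E
python3 -c "
from h import *
drop('blue','side','s2',(318,179))"
```

```text
blue shift px [-0.45  3.22  3.    3.  ] mm [8.8 8.2 8.2]
```

```bash
python3 -m pendant '[[[-12,0,-44],[0,0,0],255],[[-12,0,-44],[0,0,0],255],[[-12,0,-44],[0,0,0],255],[[-12,0,-44],[0,0,0],255],[[-12,0,-44],[0,0,0],255],[[-12,0,-44],[0,0,0],255],[[-12,0,-44],[0,0,0],255],[[-4,0,-18],[0,0,0],255]]' 10; python3 -c "
from h import *
go('white',.172)"
```

```text
time_s: 5.05
position: [0.459, 0.2673, 0.1726]
ee_rot: [[-0.971, -0.001, 0.241], [-0.241, 0.003, -0.971], [-0.0, -1.0, -0.003]]
wrist_force: [-0.5, -0.3, 0.1]
finger_gap: 0.005
t 5.05 pos [0.459  0.2673 0.1726] q [ 0.12  0.45 -0.87  1.89  0.41  0.98 -2.26] F [-0.5 -0.3  0.1] gap 0.004731039121067969
R [[-0.971, -0.001, 0.241], [-0.241, 0.003, -0.971], [-0.0, -1.0, -0.003]] d tool mm [0.3 0.6 5.4]
```

Blue is about 8 mm in. I'll turn the tool 16° to keep joint 7 clear of its limit, then centre over white.

```bash
python3 -m pendant '[[[0,0,5],[0,0,0],255],[[0,0,0],[0,-8,0],255],[[0,0,0],[0,-8,0],255],[[0,0,0],[0,0,0],255],[[0,0,0],[0,0,0],255],[[0,0,0],[0,0,0],255],[[0,0,0],[0,0,0],255],[[0,0,0],[0,0,0],255]]' 10; python3 -c "
from h import *
go('white',.0846);w=snap('wrist','w3')
s=w[120:240,170:330].copy();h=cv2.cvtColor(s,cv2.COLOR_RGB2HSV);m=((h[...,1]<45)&(h[...,2]>165)).astype(np.uint8)
N,L,st,ce=cv2.connectedComponentsWithStats(m);i=1+np.argmax(st[1:,4]);print(ce[i]+[170,120],st[i],ray('wrist',ce[i]+[170,120],.08))
"
```

```text
time_s: 5.85
position: [0.4615, 0.2568, 0.1728]
ee_rot: [[-0.87, 0.0, 0.493], [-0.493, -0.0, -0.87], [-0.0, -1.0, 0.0]]
wrist_force: [0.2, 0.4, 1.0]
finger_gap: 0.004
t 5.85 pos [0.4615 0.2568 0.1728] q [ 0.18  0.47 -0.93  1.9   0.45  1.   -2.  ] F [0.2 0.4 1. ] gap 0.004230262737314185
R [[-0.87, 0.0, 0.493], [-0.493, -0.0, -0.87], [-0.0, -1.0, 0.0]] d tool mm [-1.2 88.2 -5.3]
[252.9842072  186.89703095] [  58   40   54   51 1583] [0.46470371 0.25583514 0.08      ]
```

View pics/w3.png

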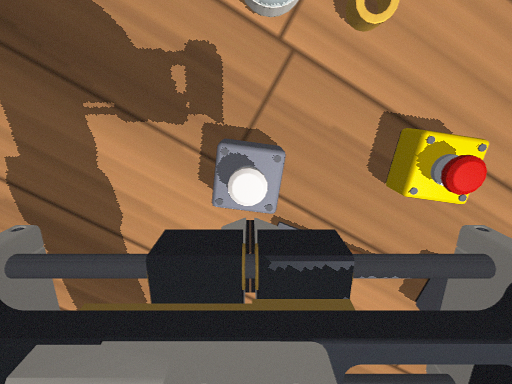

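The wrist view shows the white head at (247,187); the mask had caught some of the box. That puts it near (.462,.260). Descending.

```bash
python3 -m pendant '[[[-2,25,-3],[0,0,0],255],[[0,30,0],[0,0,0],255],[[0,20,0],[0,0,0],255],[[0,10,0],[0,0,0],255],[[0,3,0],[0,0,0],255],[[0,0,0],[0,0,0],255],[[0,0,0],[0,0,0],255],[[0,0,0],[0,0,0],255]]' 10; python3 -c "
from h import *
T['white']=(.462,.260);go('white',.0725)"
```

```text
time_s: 6.7
position: [0.4624, 0.2609, 0.0857]
ee_rot: [[-0.869, 0.002, 0.494], [-0.494, 0.001, -0.869], [-0.002, -1.0, 0.0]]
wrist_force: [0.2, -0.6, 0.2]
finger_gap: 0.006
t 6.7 pos [0.4624 0.2609 0.0857] q [ 0.08  0.6  -0.83  1.95  0.58  0.85 -2.11] F [ 0.2 -0.6  0.2] gap 0.005875783493400744
R [[-0.869, 0.002, 0.494], [-0.494, 0.001, -0.869], [-0.002, -1.0, 0.0]] d tool mm [ 0.9 13.2  0.6]
```

```bash
python3 -m pendant '[[[0,2,0],[0,0,0],255],[[0,2,0],[0,0,0],255],[[0,2,0],[0,0,0],255],[[0,2,0],[0,0,0],255],[[0,2,0],[0,0,0],255],[[0,2,0],[0,0,0],255],[[0,1,0],[0,0,0],255],[[0,0,0],[0,0,0],255]]' 10
```

```text
time_s: 7.5
position: [0.4619, 0.2606, 0.0716]
ee_rot: [[-0.869, 0.0, 0.494], [-0.494, 0.0, -0.869], [-0.0, -1.0, -0.0]]
wrist_force: [2.4, 0.3, 1.6]
finger_gap: 0.005
```

```bash
python3 -m pendant '[[[0,0,0],[0,0,0],255],[[0,-10,0],[0,0,0],255],[[0,-30,0],[0,0,0],255],[[0,-40,0],[0,0,0],255],[[0,-20,0],[0,0,0],255],[[0,0,0],[0,0,0],255],[[0,0,0],[0,0,0],255],[[0,0,0],[0,0,0],255]]' 10; python3 -c "
from h import *
go('green',.172); b=snap('side','s3')
drop('white','side','s3',(230,273));drop('blue','side','s3',(318,179))
A=cv2.imread('pics/side.png')[230:330,180:280];B=b[230:330,180:280,::-1]
r=lambda x:cv2.resize(x,(300,300),interpolation=cv2.INTER_CUBIC)
cv2.imwrite('pics/c3.png',np.hstack([r(A),r(B)]))"
```

```text
time_s: 8.3
position: [0.4609, 0.2598, 0.1708]
ee_rot: [[-0.869, -0.002, 0.494], [-0.494, -0.001, -0.869], [0.002, -1.0, 0.0]]
wrist_force: [0.0, -0.6, -0.3]
finger_gap: 0.005
t 8.3 pos [0.4609 0.2598 0.1708] q [ 0.17  0.48 -0.93  1.89  0.45  1.   -2.01] F [ 0.  -0.6 -0.3] gap 0.005338490884054249
R [[-0.869, -0.002, 0.494], [-0.494, -0.001, -0.869], [0.002, -1.0, 0.0]] d tool mm [280.6  -0.6 544.2]
white shift px [-0.17  3.58  3.    2.  ] mm [8.9 7.5 5. ]
blue shift px [-0.56  3.16  3.    3.  ] mm [8.7 8.2 8.2]
```

View pics/c3.png

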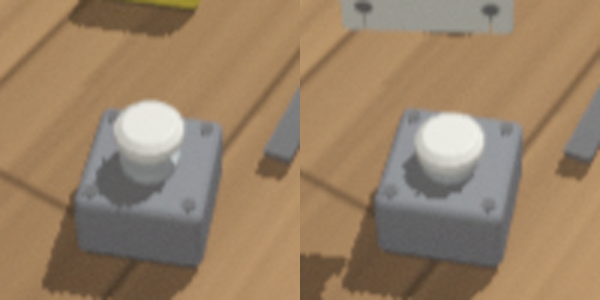

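White is in (head from (149,130) to (449,140) zoomed, about 9 mm), with its box unmoved. On to green.

```bash
python3 -m pendant '[[[21,0,42],[0,0,0],255],[[21,0,42],[0,0,0],255],[[21,0,42],[0,0,0],255],[[21,0,42],[0,0,0],255],[[22,0,42],[0,0,0],255],[[22,0,42],[0,0,0],255],[[22,0,42],[0,0,0],255],[[22,0,42],[0,0,0],255]]' 10
```

```text
time_s: 9.15
position: [0.4773, -0.1183, 0.1709]
ee_rot: [[-0.869, -0.001, 0.494], [-0.494, 0.001, -0.869], [0.001, -1.0, -0.001]]
wrist_force: [0.1, 0.3, 0.1]
finger_gap: 0.009
```

```bash
python3 -m pendant '[[[22,0,42],[0,0,0],255],[[22,0,42],[0,0,0],255],[[22,0,42],[0,0,0],255],[[22,0,42],[0,0,0],255],[[21,0,40],[0,0,0],255],[[0,0,0],[0,0,0],255],[[0,0,0],[0,0,0],255],[[0,0,0],[0,0,0],255]]' 10;  python3 -c "
from h import *
go('green',.0846);w=snap('wrist','w4')
s=w[120:240,170:330].copy();h=cv2.cvtColor(s,cv2.COLOR_RGB2HSV).astype(int);m=((abs(h[...,0]-65)<20)&(h[...,1]>110)).astype(np.uint8)
N,L,st,ce=cv2.connectedComponentsWithStats(m);i=1+np.argmax(st[1:,4]);print(ce[i]+[170,120],st[i],ray('wrist',ce[i]+[170,120],.08))
"
```

```text
time_s: 9.95
position: [0.4864, -0.3491, 0.1709]
ee_rot: [[-0.868, -0.001, 0.496], [-0.496, 0.002, -0.868], [-0.0, -1.0, -0.002]]
wrist_force: [0.5, -0.3, -0.1]
finger_gap: 0.006
t 9.95 pos [ 0.4864 -0.3491  0.1709] q [ 1.17  0.56 -0.8   1.73  0.46  1.05 -0.84] F [ 0.5 -0.3 -0.1] gap 0.006371370269750022
R [[-0.868, -0.001, 0.496], [-0.496, 0.002, -0.868], [-0.0, -1.0, -0.002]] d tool mm [ 1.8 86.3  2.5]
[255.02166667 191.58333333] [  66   52   39   39 1200] [ 0.48695529 -0.3536722   0.08      ]
```

View pics/w4.png

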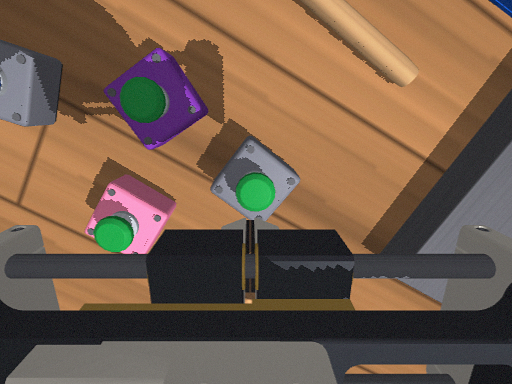

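The wrist view shows green on the grey box at (255,192), with purple (142,99) and pink (114,234) clear of the tool. The estimate is (.487,-.353). Descending.

```bash
python3 -m pendant '[[[2,25,3],[0,0,0],255],[[0,30,0],[0,0,0],255],[[0,20,0],[0,0,0],255],[[0,10,0],[0,0,0],255],[[0,0,0],[0,0,0],255],[[0,0,0],[0,0,0],255],[[0,0,0],[0,0,0],255],[[0,0,0],[0,0,0],255]]' 10; python3 -c "
from h import *
T['green']=(.487,-.353);go('green',.0722)"
```

```text
time_s: 10.8
position: [0.4869, -0.3552, 0.088]
ee_rot: [[-0.869, 0.002, 0.494], [-0.494, -0.001, -0.869], [-0.001, -1.0, 0.002]]
wrist_force: [-0.4, -0.2, -0.1]
finger_gap: 0.004
t 10.8 pos [ 0.4869 -0.3552  0.088 ] q [ 1.12  0.67 -0.73  1.77  0.55  0.91 -0.9 ] F [-0.4 -0.2 -0.1] gap 0.004328470653081715
R [[-0.869, 0.002, 0.494], [-0.494, -0.001, -0.869], [-0.001, -1.0, 0.002]] d tool mm [-1.2 15.8 -1.9]
```

```bash
python3 -m pendant '[[[-1,3,-2],[0,0,0],255],[[0,2,0],[0,0,0],255],[[0,2,0],[0,0,0],255],[[0,2,0],[0,0,0],255],[[0,2,0],[0,0,0],255],[[0,2,0],[0,0,0],255],[[0,2,0],[0,0,0],255],[[0,1,0],[0,0,0],255]]' 10
```

```text
time_s: 11.6
position: [0.4862, -0.3524, 0.0712]
ee_rot: [[-0.869, -0.0, 0.494], [-0.494, -0.0, -0.869], [0.0, -1.0, 0.0]]
wrist_force: [-4.5, 2.7, 16.3]
finger_gap: 0.008
```

```bash
python3 -m pendant '[[[0,0,0],[0,0,0],255],[[0,-10,0],[0,0,0],255],[[0,-30,0],[0,0,0],255],[[0,-40,0],[0,0,0],255],[[0,-30,0],[0,0,0],255],[[0,-30,0],[0,0,0],255],[[0,0,0],[0,0,0],255],[[0,0,0],[0,0,0],255]]' 10; python3 -c "
from h import *
go('green',.172); b=snap('side','s4'); snap('scene','sc4')
drop('green','side','s4',(349,125));drop('green','scene','sc4',(113,200),'scene');drop('white','side','s4',(230,273));drop('blue','side','s4',(318,179))
A=cv2.imread('pics/scene.png')[150:240,80:380];B=cv2.imread('pics/sc4.png')[150:240,80:380]
r=lambda x:cv2.resize(x,(800,240),interpolation=cv2.INTER_CUBIC)
cv2.imwrite('pics/c4.png',np.vstack([r(A),r(B)]))"
```

```text
time_s: 12.4
position: [0.4862, -0.3532, 0.2114]
ee_rot: [[-0.869, 0.001, 0.494], [-0.494, -0.002, -0.869], [-0.0, -1.0, 0.002]]
wrist_force: [0.8, 0.2, 0.1]
finger_gap: 0.004
t 12.4 pos [ 0.4862 -0.3532  0.2114] q [ 1.19  0.52 -0.82  1.69  0.42  1.12 -0.81] F [0.8 0.2 0.1] gap 0.004179275901406274
R [[-0.869, 0.001, 0.494], [-0.494, -0.002, -0.869], [-0.0, -1.0, 0.002]] d tool mm [-0.5 39.4 -1.2]
green shift px [-0.55  3.34  4.    3.  ] mm [10.2 12.2  9.2]
green shift px [1.06 3.6  4.   3.  ] mm [10.8 12.   9. ]
white shift px [-0.11  3.6   3.    2.  ] mm [9.  7.5 5. ]
blue shift px [-0.67  3.46  3.    3.  ] mm [9.5 8.2 8.2]
```

View pics/c4.png

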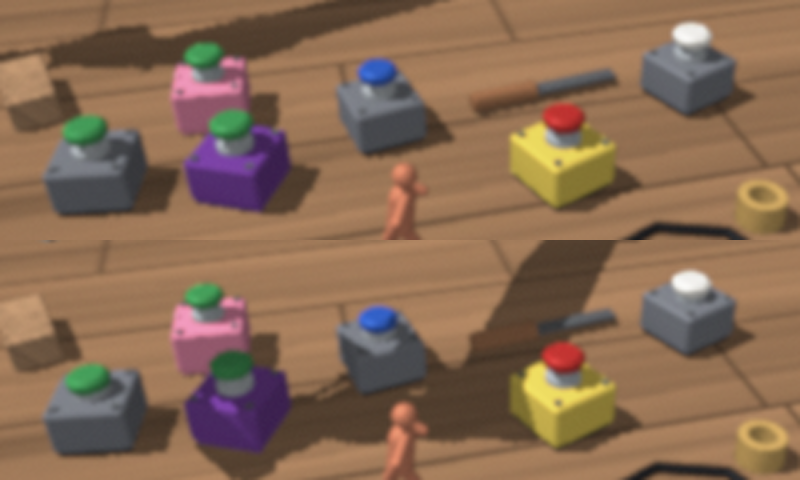

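In the before/after crop, blue (378,320), white (690,283) and green (88,379) are all pushed in. Red, pink and purple are still out, and no box has moved. The tool is clear, so I'm handing in.

```bash
python3 -c "
from h import *
print(env.sign_off())"
```

```text
the job is handed in; nothing more can be done
None
```

I pressed the blue, white and green buttons in that order with the shut fingertips, choosing the green one on the grey box. I then raised the tool clear and handed the job in at about 12.4 s.

- **Press depth:** the last camera checks put all three past the 6 mm needed. Blue is about 8–9 mm in, white about 9 mm and green about 9–10 mm, likely at its hard stop.
- **White check:** its colour-edge readings disagreed, giving 5 and 7.5 mm, because the mask also picks up the collar and reflections. The centroid, the fingertip height at the press (0.0716 m) and the picture all point to 9 mm.
- **Force:** the wrist read about 17 N at the end of the green press and under 4 N at the end of the other two. These are readings at the end of a move, so brief peaks in between were not seen.
- **Everything else:** in the final scene crop the red, pink and purple buttons are still out, and neither their boxes nor the other things in that crop had visibly moved. I did not check the hammer and the paste jar, which lie outside it, in the final picture.

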